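# Park the index plunger and bring the instrument tray to the inspection stop

## Robot

A 6-joint arm with a two-finger parallel gripper is mounted at the origin on the work surface. World frame = base frame: x ahead of the robot, y to its left, z up, the work surface at z = 0. Lengths are in m, angles in degrees, forces in N, time in s.
With the tool pointing down it reaches from about 0.4 to 0.825 m from the base axis. Payload 7 kg.
Tool frame: the origin (TCP) lies at the very end of the fingers, on their centre line; the grasp point (between the pads) lies 19 mm behind it (ctrl.hold_point_z is the distance from the TCP to the grasp point, in m); z points along the fingers, y is the line along which they close (so a half turn about z gives the same grasp; the last joint's range is limited). The gripper opens to 88 mm and grips with 3 to 60 N. Pads are 19 mm wide; open, the fingers measure 130 mm over their backs; the gripper's body (78 mm by 193 mm) begins 47 mm behind the grasp point.
Start: joints at [88.7, 20.546, 0.682, 0, -70.136, -16.507], TCP at [0.206, 0.643, 0.227] pointing down, gripper open.
Joint ranges: [-176.03, 176.03], [-82.01, 121.73], [-58.28, 71.71], [-173.87, 95.51], [-174.79, -0.11], [-173.66, 173.66]. Speed limits (degrees/s): [136.94, 136.94, 172.46, 180, 180, 180].

## Interface

Orientations are given as [roll, pitch, yaw] about the fixed x, y, z axes, in that order (R = Rz(yaw) Ry(pitch) Rx(roll)).
In Python, from plant import sensors, viewer, workorder, ctrl gives the robot as it stands.
- The arm moves only by the shell command python3 -m pendant 'ROWS'. ROWS is JSON, a list of rows, each a list of 3 entries, a list of its own where there are three numbers: the opening, from -1 (shut) to 1 (fully open), so that 0 is half open, then the shift along the tool's x, y, z in m, then the turn, a rotation vector about the tool's x, y, z in degrees. A call has 1 to 10 rows; each row is the pose to reach, as a shift and turn from the pose commanded when the call began, along the tool's axes at that moment; what a row does not reach only later rows make up. A row lasts 1/12 s, in which the tool goes at most 41.7 mm and 7.16 degrees, less where a joint would pass 70% of its speed; a pose out of reach is approached as far as the arm can. A call with a gripper value outside its range is refused whole. The fingers move at their own pace and stop on an object; the grip force is fixed at half the most. Time passes only in rows, so rows that repeat a pose let the fingers close. It gives the time, the measured TCP pose, the force, the opening and the grip force at its end, in the units of the state.
- sensors.get_obs(): the state, without advancing time (a new reading comes with each control period).
- viewer.snapshot(name): name is "scene" or "top" or "wrist"; returns the picture (420x560x3 uint8, red, green, blue); there is no depth.
- viewer.camera_params(name): a dict with "fx", "fy", "cx", "cy" (pixels), "extrinsics" (4x4, takes a point from world to camera coordinates). Camera axes: x right, y up, looking along -z (the intrinsics and any distortion apply to the point x, -y, -z); pixel columns grow to the right and rows downward; lengths in m; the calibration is good to about 2 mm. The wrist camera is an equidistant fisheye: a pixel r from the principal point sees the ray r / f radians off the axis. A picture is of the moment at which its call begins: read the wrist's pose just before it. camera_params takes no time and is no camera call; for the wrist camera it gives the pose at the moment of the call.
- workorder.close_job(): hands the job in; it is judged then, once.
The state is a dict: "clock": time; "joint_pos": joint angles; "qvel": joint speeds; "tau": joint torques, N m; "tool_pos": TCP position; "orientation": TCP orientation; "force": force on the tool from outside, world axes, zero at the start; "moment": the same for the moment, N m; "opening": finger opening in m; "gripper_force": force on a finger pad.
Only numpy, scipy, OpenCV 4.12 (cv2) and the standard library are available. Lean on these libraries where they do the work, as an engineer would, in place of code of your own. Each camera call takes 0.05 s, during which the arm holds its last target. There are 200 camera calls.

## Task

The tray carriage of the inspection slide is locked by a sprung index plunger. Pull the plunger's black T-knob up, turn it clockwise until it meets its turning stop and let it down into its rest notch so that it stays retracted, then let go of it; after that slide the carriage by its upright black handle along its rails, away from the plunger, until it meets the stop block, press it firmly home there with about 10 N for a moment, and let go. Be gentle: do not wrench the knob against its turning stop or ram the stop block, and leave the instruments in the tray and everything else on the table as they are.

Things in the scene. Friction and masses are not known exactly. Their poses are not given: they have to be found in the camera images.
- stand: inspection slide: aluminium base 230 x 420 x 12 mm on the table, rails along its y. Origin on the table (base spans x -110..120, y -160..260 mm of its frame); x to its back, y to the stop block's end, z up. Plunger axis at x -55, y -100 mm, on a bracket 55 mm high over x -105..-28, y -125..-75 mm. Lamp bar 62 mm high at x 113, y 110..240 mm.
- sleeve: steel sleeve on the plunger's bracket, 42 mm across; origin on the plunger axis, 55 mm above the table. On it a notched crown (top 78 mm above the table) carries the plunger's 4 mm cross pin, which is parallel to the knob's bar. Clockwise from above: deep wide slot (engaged), flat land, rest notch 6 mm wide and 4 mm deep, high stopping wall. Must never be loaded above 30 N.
- knob (a point): centre of the plunger's black T-knob, the part to grip: an upright bar 44 mm long (its own x), 14 mm thick (its own y), 26 mm high, its middle 98 mm above the table while the plunger is down. At twist 0 the bar lies along the stand's x axis. The crown's walls end 7 mm below the bar.
- lift (a joint): how far the plunger is pulled up, m: 0 = down, locking the carriage; 0.017 = top end. A spring pulls it down with 6 N at 0, rising by 0.25 N per mm. The pin clears the flat land above 0.012; on the land it stands at 0.012 (not parked), seated in the rest notch at 0.008.
- twist (a joint): knob turn, rad, clockwise from above positive, near 0 when engaged. The rest notch's middle lies anywhere in 0.70..1.40 (crown set anew each time, not measured); the pin has some 0.05 rad of play each way. Its far side is the stopping wall, met at any lift: lift, turn gently until it stops, ease down. 0.4 N m against the wall is too much.
- carriage (a joint): how far the carriage has slid along the stand's +y, m; 0 = locked start. It meets the stop block somewhere between 0.100 and 0.130. Sliding friction about 3 N.
- handle (a point): middle of the top of the carriage's upright black handle: a block 32 mm (stand's x) x 16 mm (stand's y) x 50 mm high, top 92 mm above the table, on the steel carriage plate (top 42 mm above the table), 145 mm from the plunger axis at the start. The blue tray begins 45 mm behind the handle's middle, its rim 78 mm above the table.
- bumper (a point): middle of the face of the rubber bumper, 18 mm across, on the carriage's end towards the stop block, 36 mm above the table. It is to touch the stop.
- stop: stop block, dark steel 50 x 30 x 35 mm (top 47 mm above the table), clamped on the base at the slide's +y end, in a different place each time; origin in the middle of the face that the bumper meets, axes as the stand's (y away from the carriage), so the bumper's y here is minus the gap. To be pressed with about 10 N, never above 30.
- forceps_a: steel forceps lying loose in the tray, 125 mm long, 46 mm above the table
- forceps_b: second, shorter steel forceps in the tray, 110 mm long
- dish: shallow round steel bowl, 84 mm across, 30 mm high, on the table behind the slide; a bystander, origin at its underside
- scissors: loose steel scissors lying flat on the table beside the plunger end of the slide, about 135 mm long; a bystander, origin at its underside
- oil: white plastic bottle, 40 mm across, 120 mm high, on the table behind the slide; a bystander, origin at its underside
- tub: loose blue plastic tub, 140 x 100 x 60 mm, open on top; a bystander, origin at its underside
- pot: red plastic pot, 72 mm across the rim, 90 mm high; a bystander, origin at its underside
- jar: steel jar, 70 mm across, 70 mm high; a bystander, origin at its underside
There are look-alikes about, which are no part of the job. What is shaped like the forceps_b but orange is not meant. Leave any yellow look-alike of the forceps_a alone.

How it is judged:
By the outcome, as a careful person would: the job done as asked, in the order asked, and still so for the second after the job is handed in, with the robot touching nothing.
It also fails if it takes over 72 s, if anything falls off the work surface, if the arm or the gripper's body presses on something with over 40 N, if the wrist force passes 120 N, or if a joint passes its speed limit or range.

## Working session

There is one attempt and no reset: what is moved stays moved. The work goes in short steps, Python scripts to look and compute and a shell command to move; the robot and the scene stay as the last step left them, time stands still between calls to the robot, and variables do not carry over. Pictures are saved under pics/ and viewed, at most 10 in all, crops included, and the job is handed in when it is done.

```bash
ls; mkdir -p pics
python3 - <<'E'
from plant import sensors, viewer, ctrl
import cv2
o=sensors.get_obs(); print({k:o[k] for k in ('clock','tool_pos','orientation','force','opening')}, ctrl.hold_point_z)
for n in ('scene','top'):
    im=viewer.snapshot(n); cv2.imwrite(f'pics/{n}0.png',im[:,:,::-1])
    p=viewer.camera_params(n); print(n,p)
E
```

```text
pics
{'clock': 0.0, 'tool_pos': array([0.20629994, 0.64216779, 0.22561969]), 'orientation': array([ 1.79905057e+02, -7.98552247e-03, -1.78151622e+01]), 'force': array([ 0.0908964 ,  0.68152471, -0.76055563]), 'opening': 0.08747022225681769} 0.0188
scene {'fx': 487.5502988203963, 'fy': 487.5502988203963, 'cx': 275.81158968105456, 'cy': 205.1398456675623, 'extrinsics': array([[-0.85367434,  0.52071907, -0.00958025,  0.53678337],
       [-0.40036597, -0.64437893,  0.65152351,  0.19052317],
       [ 0.3330874 ,  0.56002451,  0.75856795, -1.52428885],
       [ 0.        ,  0.        ,  0.        ,  1.        ]])}
top {'fx': 472.1003228105818, 'fy': 472.1003228105818, 'cx': 286.3588527504001, 'cy': 208.03052890702088, 'extrinsics': array([[-0.01435454, -0.99988371, -0.00514929,  0.03135159],
       [ 0.97169469, -0.01516396,  0.23575302, -0.65697563],
       [-0.23580369, -0.00161941,  0.97179936, -1.26672489],
       [ 0.        ,  0.        ,  0.        ,  1.        ]])}
```

View pics/top0.png

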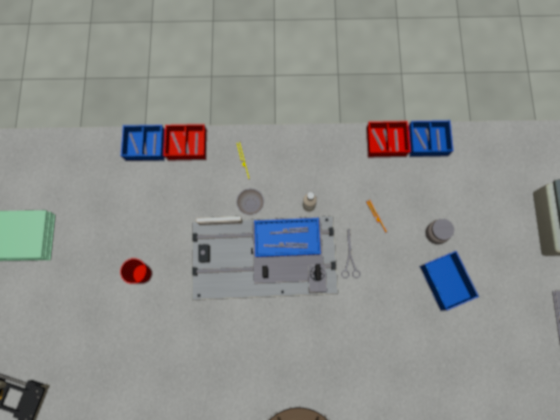

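View pics/scene0.png

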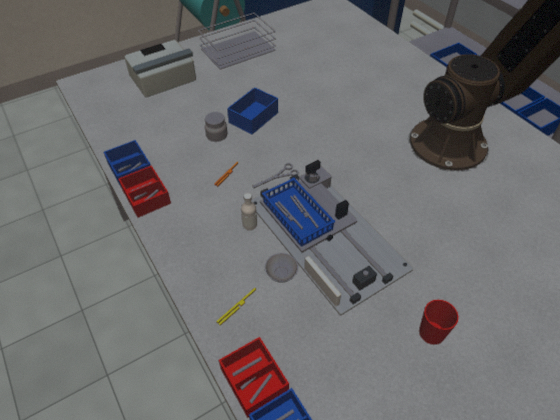

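The top view shows the slide with the knob at about (318,271), the handle at (265,271) and the stop at (203,253). The scene view shows the knob at (313,168), the handle at (342,209) and the stop at (364,277). I'll enlarge the crop and measure.

```bash
cat > h.py <<'E'
import numpy as np, cv2
from plant import sensors, viewer
def ray(p,u,v,fish=False):
    x,y=(u-p['cx'])/p['fx'],(v-p['cy'])/p['fy']
    if fish:
        r=np.hypot(x,y); s=np.sin(r)/max(r,1e-9); d=np.array([x*s,-y*s,-np.cos(r)])
    else: d=np.array([x,-y,-1.])
    E=p['extrinsics']; R=E[:3,:3]
    return -R.T@E[:3,3], R.T@d
def onplane(p,u,v,z,fish=False):
    c,d=ray(p,u,v,fish); return c+d*(z-c[2])/d[2]
def proj(p,X):
    q=p['extrinsics']@np.append(X,1); return p['cx']-p['fx']*q[0]/q[2], p['cy']+p['fy']*q[1]/q[2]
def blobs(im,thr,roi,amin=8):
    x0,y0,x1,y1=roi; m=(im[y0:y1,x0:x1].max(2)<thr).astype(np.uint8)
    n,l,s,c=cv2.connectedComponentsWithStats(m)
    return [(c[i]+[x0,y0],s[i,4],s[i,:4]+[x0,y0,0,0]) for i in range(1,n) if s[i,4]>=amin]
E
python3 - <<'E'
from h import *
a=cv2.imread('pics/top0.png')[205:305,185:365]; b=cv2.imread('pics/scene0.png')[150:320,235:425]
cv2.imwrite('pics/crop.png',np.vstack([cv2.resize(a,(540,300),interpolation=3),cv2.resize(b,None,fx=540/190/1.7,fy=540/190/1.7,interpolation=3)[:300,:].copy() if 0 else cv2.copyMakeBorder(cv2.resize(b,(333,298),interpolation=3),0,2,0,207,0)]))
for n,roi in(('top',(185,205,345,305)),('scene',(235,150,425,320))):
    im=cv2.imread(f'pics/{n}0.png')
    for c,s,bb in blobs(im,55,roi): print(n,c.round(1),s,bb)
E
```

```text
top [206.6 254.7] 42 [201 246   8  15]
top [317.3 272.7] 76 [314 265   7  15]
top [265.  271.8] 49 [263 267   5  11]
scene [419.1 154.7] 33 [414 150  11  10]
scene [312.4 167.4] 139 [306 160  14  15]
scene [296.  176.5] 11 [293 175   6   4]
scene [307.1 177.8] 12 [306 176   3   5]
scene [341.4 209.2] 173 [335 201  14  18]
scene [329.3 237.3] 27 [326 235   7   6]
scene [363.9 279.4] 242 [353 267  23  23]
scene [387.3 278.2] 59 [383 274  10   9]
scene [355.  298.1] 66 [350 293  11  11]
```

View pics/crop.png

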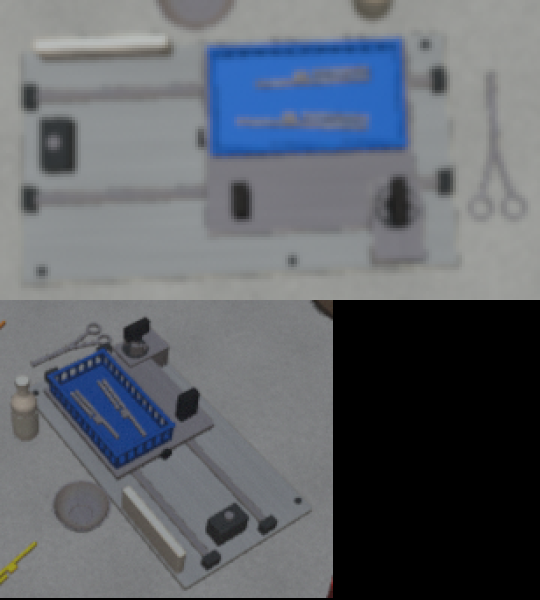

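Run:
```python
from h import *
P={n:viewer.camera_params(n) for n in('top','scene')}
def tri(a,b):
    A=np.zeros((3,3));B=np.zeros(3)
    for n,uv in(('top',a),('scene',b)):
        c,d=ray(P[n],*uv); d/=np.linalg.norm(d); M=np.eye(3)-np.outer(d,d); A+=M;B+=M@c
    return np.linalg.solve(A,B)
k=tri((317.3,272),(312.4,167.4)); h=tri((265,271.8),(341.4,209.2))
print('knob',k,'handle',h, np.linalg.norm((k-h)[:2]))
d=(h-k)[:2]; print('y dir deg', np.degrees(np.arctan2(d[1],d[0])))
C=[onplane(P['top'],*c,.012)[:2] for c in((192.3,218.3),(333.3,217.3),(338.3,293.3),(192.3,299.3))]
print(np.round(C,4)); C=np.array(C)
for i,j in((1,0),(2,3)): e=C[i if 0 else j]-C[i]; print(np.linalg.norm(e),np.degrees(np.arctan2(e[1],e[0])))
for i,j in((2,1),(3,0)): e=C[j]-C[i]; print(np.linalg.norm(e),np.degrees(np.arctan2(e[1],e[0])))
print('knobz', onplane(P['top'],317.3,271.5,.105),'handle',onplane(P['top'],265,271.8,.087))
print('stop', onplane(P['top'],208.5,254,.047))
```

```text
knob [ 0.47322844 -0.06061781  0.09594496] handle [0.4786661  0.08326777 0.06773959] 0.14398829504359428
y dir deg 87.83573392819062
[[ 0.6464  0.3026]
 [ 0.6429 -0.1178]
 [ 0.4196 -0.1237]
 [ 0.4088  0.2948]]
0.42037876434482463 89.52833204480427
0.4186456852074486 91.47878754111659
0.2233946072132836 1.5124749923137457
0.23770781042245617 1.869476451364548
knobz [ 0.47314232 -0.05962633  0.105     ] handle [0.47632714 0.08264774 0.087     ]
stop [0.53353693 0.24566947 0.047     ]
```

```bash
python3 -m pendant '[[1,[0.233,0.294,0],[0,0,-17.8]],[1,[0.233,0.294,0],[0,0,-17.8]],[1,[0.233,0.294,0],[0,0,-17.8]],[1,[0.233,0.294,0],[0,0,-17.8]],[1,[0.233,0.294,0],[0,0,-17.8]],[1,[0.233,0.294,0],[0,0,-17.8]],[1,[0.233,0.294,0],[0,0,-17.8]],[1,[0.233,0.294,0],[0,0,-17.8]],[1,[0.233,0.294,0],[0,0,-17.8]],[1,[0.233,0.294,0],[0,0,-17.8]]]'
```

```text
clock: 0.93
tool_pos: [0.3388, 0.2858, 0.2265]
orientation: [180.0, 0.0, -0.2]
force: [-0.9, -0.2, -0.3]
opening: 0.0876
gripper_force: 0.0
```

```bash
python3 -m pendant '[[0,[0.132,0.346,0],[0,0,0]],[0,[0.132,0.346,0],[0,0,0]],[0,[0.132,0.346,0],[0,0,0]],[0,[0.132,0.346,0],[0,0,0]],[0,[0.132,0.346,0],[0,0,0]],[0,[0.132,0.346,0],[0,0,0]],[0,[0.132,0.346,0],[0,0,0]],[0,[0.132,0.346,0],[0,0,0]],[0,[0.132,0.346,0],[0,0,0]],[0,[0.132,0.346,0],[0,0,0]]]'
python3 - <<'E'
from h import *
o=sensors.get_obs(); print(o['tool_pos'],o['orientation'],o['joint_pos'].round(1))
p=viewer.camera_params('wrist'); im=viewer.snapshot('wrist'); cv2.imwrite('pics/w1.png',im[:,:,::-1])
import pickle; pickle.dump(p,open('w1.pkl','wb')); print(p['fx'],p['cx'],p['cy'])
E
```

```text
clock: 1.77
tool_pos: [0.4713, -0.0595, 0.226]
orientation: [179.9, 0.1, -0.3]
force: [0.3, 0.9, -0.4]
opening: 0.044
gripper_force: 0.0
[ 0.47127252 -0.05951939  0.22597682] [ 1.79925041e+02  7.11282999e-02 -3.00128276e-01] [ 16.7   1.4 -23.6   0.1 -65.   73. ]
325.19226210127806 284.6463976502042 210.12203859602766
```

View pics/w1.png

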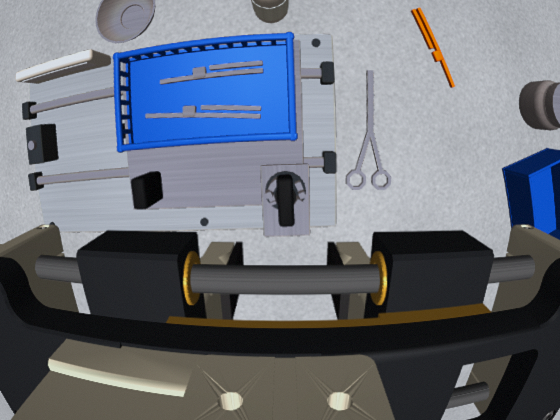

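The wrist view shows the knob at about (286,198), the handle at (147,190) and the stop at (41,143), all consistent. I'll zoom in for edges.

Run:
```python
import cv2
a=cv2.imread('pics/w1.png')
cv2.imwrite('pics/w1c.png',cv2.vconcat([cv2.resize(a[150:240,115:215],(400,360),interpolation=3),]) if 0 else cv2.hconcat([cv2.resize(a[150:240,115:190],(375,450),interpolation=3),cv2.resize(a[150:240,255:335],(400,450),interpolation=3)]))
```

```text
(no output)
```

View pics/w1c.png

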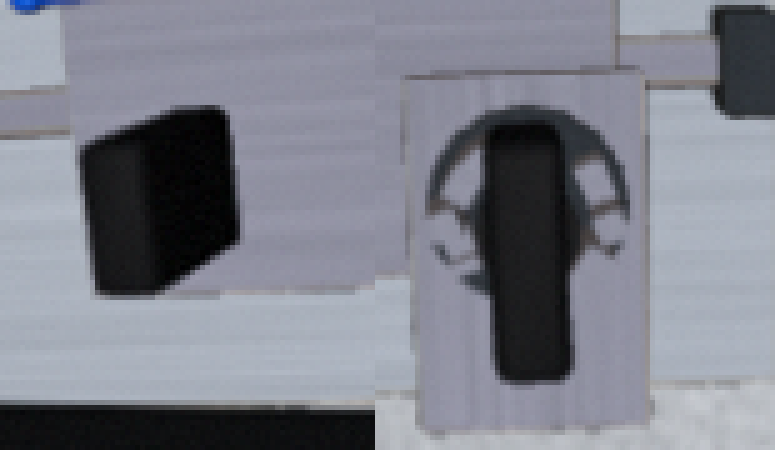

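Run:
```python
from h import *
import pickle; p=pickle.load(open('w1.pkl','rb'))
f=lambda u,v,z: onplane(p,u,v,z,True)
a=f(284.4,177.4,.111); b=f(287,226,.111); print('knob',a,b,(a+b)/2,np.linalg.norm(a-b),np.degrees(np.arctan2(*(a-b)[1::-1])))
H=np.array([f(115+x/5,150+y/5,.092) for x,y in((82,152),(148,138),(158,293),(97,293))]); print(H.round(4),H.mean(0))
# bracket edges left/right at z=.055 -> stand x-direction
for q in(((407,80),(420,425)),((645,73),(650,420))):
    u,w=[f(255+(x-375)/5,150+y/5,.055) for x,y in q]; print('bracket',u,w,np.degrees(np.arctan2(*(u-w)[1::-1])))
```

```text
knob [ 0.49647378 -0.05896803  0.111     ] [ 0.45345289 -0.0609923   0.111     ] [ 0.47496334 -0.05998017  0.111     ] 0.043068487821093376 2.6939544015524888
[[0.4938 0.0908 0.092 ]
 [0.4961 0.0758 0.092 ]
 [0.4652 0.0769 0.092 ]
 [0.4653 0.0907 0.092 ]] [0.48010529 0.08352658 0.092     ]
bracket [ 0.49960724 -0.03560942  0.055     ] [ 0.425825   -0.03672527  0.055     ] 0.8664477238018107
bracket [ 0.50076988 -0.08391945  0.055     ] [ 0.42664961 -0.08585935  0.055     ] 1.4992177940749933
```

```bash
python3 -m pendant '[[0,[0.0037,0.0005,0.02],[0,0,-1.8]],[0,[0.0037,0.0005,0.055],[0,0,-1.8]],[0,[0.0037,0.0005,0.09],[0,0,-1.8]],[0,[0.0037,0.0005,0.12],[0,0,-1.8]],[0,[0.0037,0.0005,0.135],[0,0,-1.8]],[0,[0.0037,0.0005,0.142],[0,0,-1.8]],[0,[0.0037,0.0005,0.142],[0,0,-1.8]],[0,[0.0037,0.0005,0.142],[0,0,-1.8]]]'
python3 -m pendant '[[-0.2,[0,0,0],[0,0,0]],[-0.4,[0,0,0],[0,0,0]],[-0.7,[0,0,0],[0,0,0]],[-1,[0,0,0],[0,0,0]],[-1,[0,0,0],[0,0,0]],[-1,[0,0,0],[0,0,0]],[-1,[0,0,0],[0,0,0]],[-1,[0,0,0],[0,0,0]]]'
```

```text
clock: 2.48
tool_pos: [0.4745, -0.0545, 0.0852]
orientation: [180.0, -0.0, 1.9]
force: [-0.6, 0.7, 0.8]
opening: 0.0438
gripper_force: 0.0
clock: 3.15
tool_pos: [0.4743, -0.0587, 0.0856]
orientation: [179.7, 0.0, 1.9]
force: [4.6, -24.5, 1.5]
opening: 0.0142
gripper_force: 29.9
```

The grip is on, but there's a sideways load from the command offset, so I'll relieve it.

```bash
python3 -m pendant '[[-1,[0.0003,0.002,0],[0,0,0]],[-1,[0.0007,0.004,0],[0,0,0]],[-1,[0.0007,0.004,0],[0,0,0]],[-1,[0.0007,0.004,0],[0,0,0]]]'; python3 -c "
from plant import sensors as s;o=s.get_obs();print(o['force'],o['moment'])"
```

```text
clock: 3.48
tool_pos: [0.4747, -0.0599, 0.0854]
orientation: [179.9, 0.0, 1.8]
force: [-2.4, -4.7, 6.1]
opening: 0.0137
gripper_force: 30.0
[-2.4334924  -4.68013918  6.06134341] [-1.7509315   0.84155563  0.07272516]
```

```bash
python3 -m pendant '[[-1,[0,0.0006,-0.004],[0,0,0]],[-1,[0,0.0006,-0.008],[0,0,0]],[-1,[0,0.0006,-0.012],[0,0,0]],[-1,[0,0.0006,-0.015],[0,0,0]],[-1,[0,0.0006,-0.015],[0,0,0]],[-1,[0,0.0006,-0.015],[0,0,0]],[-1,[0,0.0006,-0.015],[0,0,0]]]'; python3 -c "
from plant import sensors as s;o=s.get_obs();print(o['force'],o['moment'])"
```

```text
clock: 4.07
tool_pos: [0.4745, -0.06, 0.0993]
orientation: [180.0, 0.0, 1.8]
force: [2.9, -4.8, -10.9]
opening: 0.0136
gripper_force: 30.0
[  2.93550027  -4.79967159 -10.87367266] [-2.0398118  -1.29600153 -0.01283541]
```

```bash
python3 -m pendant '[[-1,[0,0.0006,-0.0007],[0,0,2]],[-1,[0,0.0006,-0.0007],[0,0,6]],[-1,[0,0.0006,-0.0007],[0,0,10]],[-1,[0,0.0006,-0.0007],[0,0,15]],[-1,[0,0.0006,-0.0007],[0,0,20]],[-1,[0,0.0006,-0.0007],[0,0,25]],[-1,[0,0.0006,-0.0007],[0,0,30]],[-1,[0,0.0006,-0.0007],[0,0,34]],[-1,[0,0.0006,-0.0007],[0,0,35]],[-1,[0,0.0006,-0.0007],[0,0,35]]]'; python3 -c "
from plant import sensors as s;o=s.get_obs();print(o['force'],o['moment'])"
```

```text
clock: 4.9
tool_pos: [0.4744, -0.0604, 0.0999]
orientation: [180.0, 0.0, -33.2]
force: [2.8, -3.7, -10.5]
opening: 0.0134
gripper_force: 30.0
[  2.77798924  -3.73660669 -10.54256093] [-1.57607287 -1.08609187  0.03758337]
```

```bash
cat > chk.py <<'E'
from plant import sensors as s; import sys
o=s.get_obs(); print('F',o['force'].round(1),'Mz',o['moment'][2].round(3),'yaw',o['orientation'][2].round(2)); sys.exit(abs(o['moment'][2])>0.12)
E
python3 -m pendant '[[-1,[0,0,0],[0,0,0.7]],[-1,[0,0,0],[0,0,1.4]],[-1,[0,0,0],[0,0,2]],[-1,[0,0,0],[0,0,2]]]' >/dev/null && python3 chk.py && python3 -m pendant '[[-1,[0,0,0],[0,0,0.7]],[-1,[0,0,0],[0,0,1.4]],[-1,[0,0,0],[0,0,2]],[-1,[0,0,0],[0,0,2]]]' >/dev/null && python3 chk.py && python3 -m pendant '[[-1,[0,0,0],[0,0,0.7]],[-1,[0,0,0],[0,0,1.4]],[-1,[0,0,0],[0,0,2]],[-1,[0,0,0],[0,0,2]]]' >/dev/null && python3 chk.py && python3 -m pendant '[[-1,[0,0,0],[0,0,0.7]],[-1,[0,0,0],[0,0,1.4]],[-1,[0,0,0],[0,0,2]],[-1,[0,0,0],[0,0,2]]]' >/dev/null && python3 chk.py
```

```text
F [  1.2  -5.2 -10.2] Mz 0.026 yaw -35.24False
```

```bash
sed -i 's/sys.exit(\(.*\))$/sys.exit(int(\1))/' chk.py
python3 -m pendant '[[-1,[0,0,0],[0,0,0.7]],[-1,[0,0,0],[0,0,1.4]],[-1,[0,0,0],[0,0,2]],[-1,[0,0,0],[0,0,2]]]' >/dev/null && python3 chk.py && python3 -m pendant '[[-1,[0,0,0],[0,0,0.7]],[-1,[0,0,0],[0,0,1.4]],[-1,[0,0,0],[0,0,2]],[-1,[0,0,0],[0,0,2]]]' >/dev/null && python3 chk.py && python3 -m pendant '[[-1,[0,0,0],[0,0,0.7]],[-1,[0,0,0],[0,0,1.4]],[-1,[0,0,0],[0,0,2]],[-1,[0,0,0],[0,0,2]]]' >/dev/null && python3 chk.py && python3 -m pendant '[[-1,[0,0,0],[0,0,0.7]],[-1,[0,0,0],[0,0,1.4]],[-1,[0,0,0],[0,0,2]],[-1,[0,0,0],[0,0,2]]]' >/dev/null && python3 chk.py
```

```text
F [  2.2  -4.8 -10.1] Mz 0.015 yaw -37.24
F [ 2.3 -5.  -9.8] Mz -0.009 yaw -39.24
F [  1.5  -4.8 -10.7] Mz 0.045 yaw -41.24
F [  1.2  -5.4 -10.4] Mz -0.013 yaw -43.24
```

```bash
python3 -m pendant '[[-1,[0,0,0],[0,0,0.7]],[-1,[0,0,0],[0,0,1.4]],[-1,[0,0,0],[0,0,2]],[-1,[0,0,0],[0,0,2]]]' >/dev/null && python3 chk.py && python3 -m pendant '[[-1,[0,0,0],[0,0,0.7]],[-1,[0,0,0],[0,0,1.4]],[-1,[0,0,0],[0,0,2]],[-1,[0,0,0],[0,0,2]]]' >/dev/null && python3 chk.py && python3 -m pendant '[[-1,[0,0,0],[0,0,0.7]],[-1,[0,0,0],[0,0,1.4]],[-1,[0,0,0],[0,0,2]],[-1,[0,0,0],[0,0,2]]]' >/dev/null && python3 chk.py && python3 -m pendant '[[-1,[0,0,0],[0,0,0.7]],[-1,[0,0,0],[0,0,1.4]],[-1,[0,0,0],[0,0,2]],[-1,[0,0,0],[0,0,2]]]' >/dev/null && python3 chk.py &&
python3 -m pendant '[[-1,[0,0,0],[0,0,0.7]],[-1,[0,0,0],[0,0,1.4]],[-1,[0,0,0],[0,0,2]],[-1,[0,0,0],[0,0,2]]]' >/dev/null && python3 chk.py && python3 -m pendant '[[-1,[0,0,0],[0,0,0.7]],[-1,[0,0,0],[0,0,1.4]],[-1,[0,0,0],[0,0,2]],[-1,[0,0,0],[0,0,2]]]' >/dev/null && python3 chk.py
```

```text
F [  1.9  -5.4 -11.3] Mz 0.052 yaw -45.24
F [ 2.3 -5.2 -9.9] Mz 0.009 yaw -47.24
F [ 2.4 -5.3 -9.9] Mz 0.059 yaw -49.24
F [  1.2  -5.1 -10.3] Mz -0.011 yaw -51.24
F [  1.8  -5.5 -10.2] Mz 0.005 yaw -53.24
F [  2.4  -5.5 -10.5] Mz -0.007 yaw -55.24
```

```bash
python3 -m pendant '[[-1,[0,0,0],[0,0,0.7]],[-1,[0,0,0],[0,0,1.4]],[-1,[0,0,0],[0,0,2]],[-1,[0,0,0],[0,0,2]]]' >/dev/null && python3 chk.py && python3 -m pendant '[[-1,[0,0,0],[0,0,0.7]],[-1,[0,0,0],[0,0,1.4]],[-1,[0,0,0],[0,0,2]],[-1,[0,0,0],[0,0,2]]]' >/dev/null && python3 chk.py && python3 -m pendant '[[-1,[0,0,0],[0,0,0.7]],[-1,[0,0,0],[0,0,1.4]],[-1,[0,0,0],[0,0,2]],[-1,[0,0,0],[0,0,2]]]' >/dev/null && python3 chk.py && python3 -m pendant '[[-1,[0,0,0],[0,0,0.7]],[-1,[0,0,0],[0,0,1.4]],[-1,[0,0,0],[0,0,2]],[-1,[0,0,0],[0,0,2]]]' >/dev/null && python3 chk.py &&
python3 -m pendant '[[-1,[0,0,0],[0,0,0.7]],[-1,[0,0,0],[0,0,1.4]],[-1,[0,0,0],[0,0,2]],[-1,[0,0,0],[0,0,2]]]' >/dev/null && python3 chk.py && python3 -m pendant '[[-1,[0,0,0],[0,0,0.7]],[-1,[0,0,0],[0,0,1.4]],[-1,[0,0,0],[0,0,2]],[-1,[0,0,0],[0,0,2]]]' >/dev/null && python3 chk.py
```

```text
F [  2.2  -5.1 -10.4] Mz 0.02 yaw -57.24
F [  1.   -6.  -10.4] Mz -0.01 yaw -59.24
F [ 1.4 -5.5 -9.9] Mz 0.002 yaw -61.24
F [  1.8  -5.5 -10.8] Mz -0.001 yaw -63.25
F [  2.2  -4.8 -10.5] Mz -0.026 yaw -65.24
F [ 1.8 -5.4 -9.6] Mz -0.083 yaw -67.24
```

```bash
python3 -m pendant '[[-1,[0,0,0],[0,0,0]]]' >/dev/null && python3 chk.py; python3 -m pendant '[[-1,[0,0,0],[0,0,0.5]],[-1,[0,0,0],[0,0,1]],[-1,[0,0,0],[0,0,1]],[-1,[0,0,0],[0,0,1]]]' && python3 chk.py
```

```text
F [ 1.7 -6.3 -9.8] Mz -0.006 yaw -67.21
clock: 10.98
tool_pos: [0.4742, -0.0606, 0.1]
orientation: [179.9, 0.0, -68.2]
force: [1.7, -6.4, -10.1]
opening: 0.0137
gripper_force: 30.0
F [  1.7  -6.4 -10.1] Mz -0.014 yaw -68.21
```

```bash
python3 -m pendant '[[-1,[0,0,0],[0,0,0.7]],[-1,[0,0,0],[0,0,1.5]],[-1,[0,0,0],[0,0,1.5]],[-1,[0,0,0],[0,0,1.5]]]' >/dev/null && python3 chk.py && python3 -m pendant '[[-1,[0,0,0],[0,0,0.7]],[-1,[0,0,0],[0,0,1.5]],[-1,[0,0,0],[0,0,1.5]],[-1,[0,0,0],[0,0,1.5]]]' >/dev/null && python3 chk.py && python3 -m pendant '[[-1,[0,0,0],[0,0,0.7]],[-1,[0,0,0],[0,0,1.5]],[-1,[0,0,0],[0,0,1.5]],[-1,[0,0,0],[0,0,1.5]]]' |grep open && python3 chk.py && python3 -m pendant '[[-1,[0,0,0],[0,0,0.7]],[-1,[0,0,0],[0,0,1.5]],[-1,[0,0,0],[0,0,1.5]],[-1,[0,0,0],[0,0,1.5]]]' |grep open && python3 chk.py
```

```text
F [ 1.4 -6.  -9.9] Mz 0.007 yaw -69.71
F [ 1.2 -5.1 -9.9] Mz 0.006 yaw -71.21
opening: 0.0136
F [  1.5  -5.6 -10.2] Mz 0.053 yaw -72.71
opening: 0.0138
F [  1.3  -5.8 -10.2] Mz 0.297 yaw -74.18
```

Wall found: contact begins at a yaw of about -73°. I'll back off about 2.7° to mid-notch, then ease down.

```bash
python3 -m pendant '[[-1,[0,0,0],[0,0,-1.5]],[-1,[0,0,0],[0,0,-2.7]],[-1,[0,0,0],[0,0,-2.7]],[-1,[0,0,0.0015],[0,0,-2.7]],[-1,[0,0,0.003],[0,0,-2.7]],[-1,[0,0,0.0045],[0,0,-2.7]],[-1,[0,0,0.006],[0,0,-2.7]],[-1,[0,0,0.007],[0,0,-2.7]],[-1,[0,0,0.007],[0,0,-2.7]],[-1,[0,0,0.007],[0,0,-2.7]]]' && python3 chk.py
```

```text
clock: 13.15
tool_pos: [0.4743, -0.0606, 0.0935]
orientation: [179.9, -0.0, -71.5]
force: [-0.1, -5.5, -3.9]
opening: 0.0136
gripper_force: 30.0
F [-0.1 -5.5 -3.9] Mz -0.022 yaw -71.5
```

```bash
python3 -m pendant '[[-1,[0,0,0.0006],[0,0,0]],[-1,[0,0,0.0006],[0,0,0]],[-0.5,[0,0,0.0006],[0,0,0]],[-0.2,[0,0,0.0006],[0,0,0]],[0,[0,0,0.0006],[0,0,0]],[0,[0,0,0.0006],[0,0,0]],[0,[0,0,-0.02],[0,0,0]],[0,[0,0,-0.05],[0,0,0]],[0,[0,0,-0.09],[0,0,0]],[0,[0,0,-0.125],[0,0,0]]]'
python3 -m pendant '[[0,[0,0,0],[0,0,-7]],[0,[0,0,0],[0,0,-14]],[0,[0,0,0],[0,0,-21]],[0,[0,0,0],[0,0,-28]],[0,[0,0,0],[0,0,-35]],[0,[0,0,0],[0,0,-42]],[0,[0,0,0],[0,0,-49]],[0,[0,0,0],[0,0,-56]],[0,[0,0,0],[0,0,-63]],[0,[0,0,0],[0,0,-70]]]'
python3 - <<'E'
from h import *
p=viewer.camera_params('wrist'); im=viewer.snapshot('wrist'); cv2.imwrite('pics/w2.png',cv2.resize(im[30:250,10:360,::-1],(790,497),interpolation=3))
import pickle; pickle.dump(p,open('w2.pkl','wb'))
E
```

```text
clock: 13.98
tool_pos: [0.4748, -0.0602, 0.2203]
orientation: [-180.0, -0.0, -71.5]
force: [1.5, -0.3, -0.2]
opening: 0.0436
gripper_force: 0.0
clock: 14.82
tool_pos: [0.4751, -0.06, 0.2185]
orientation: [-180.0, -0.0, -1.1]
force: [0.7, -0.0, -0.0]
opening: 0.044
gripper_force: 0.0
```

View pics/w2.png

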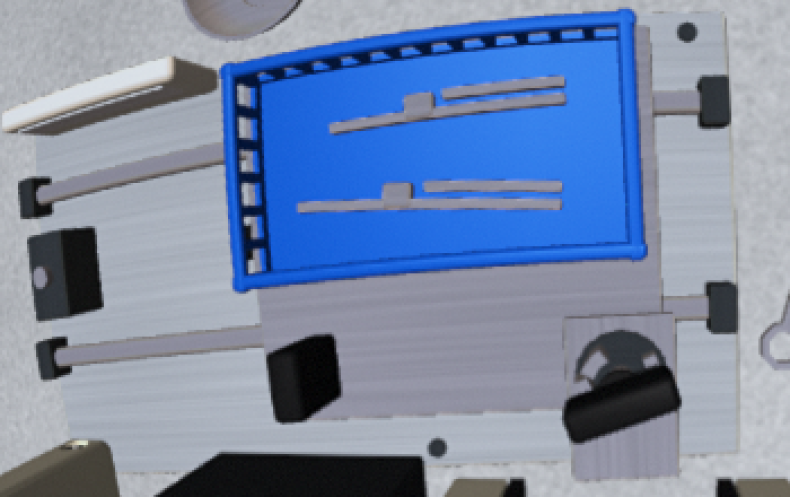

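The view shows the knob turned and parked at (620,405), with the carriage and instruments undisturbed and the handle at (303,378). Next I go over the handle.

```bash
python3 -m pendant '[[0,[0.001,-0.04,0],[0,0,-2]],[0,[0.001,-0.08,0],[0,0,-2]],[0,[0.001,-0.12,0],[0,0,-2]],[0,[0.001,-0.138,0],[0,0,-2]],[0,[0.001,-0.1435,0],[0,0,-2]],[0,[0.001,-0.1435,0.03],[0,0,-2]],[0,[0.001,-0.1435,0.06],[0,0,-2]],[0,[0.001,-0.1435,0.08],[0,0,-2]],[0,[0.001,-0.1435,0.08],[0,0,-2]],[0,[0.001,-0.1435,0.08],[0,0,-2]]]'
python3 - <<'E'
from h import *
p=viewer.camera_params('wrist'); im=viewer.snapshot('wrist'); cv2.imwrite('pics/w3.png',im[60:310,130:430,::-1].repeat(2,0).repeat(2,1))
import pickle; pickle.dump(p,open('w3.pkl','wb'))
E
```

```text
clock: 15.7
tool_pos: [0.4794, 0.0826, 0.1381]
orientation: [179.9, 0.1, 0.4]
force: [-0.1, 0.6, 0.5]
opening: 0.0437
gripper_force: 0.0
```

View pics/w3.png

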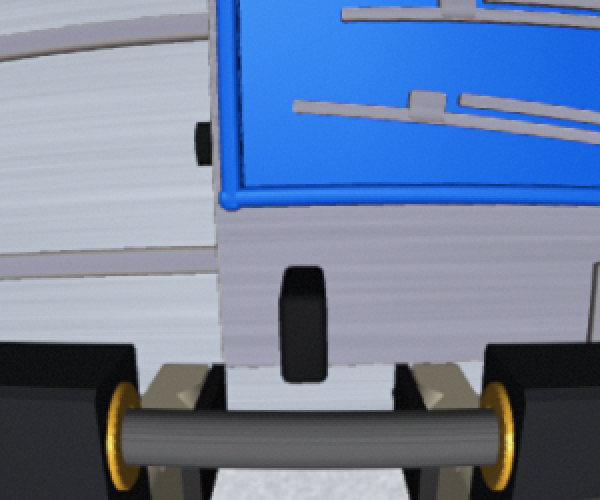

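The handle is centred between the fingers at (304,339) in the crop. I'll ray-cast it.

Run:
```python
from h import *
import pickle; p=pickle.load(open('w3.pkl','rb'))
for u,v in((284,298),(326,298),(281,381),(327,381),(304,339)): print(onplane(p,130+u/2,60+v/2,.092,True))
print(sensors.get_obs()['tool_pos'])
```

```text
[0.49476262 0.09139328 0.092     ]
[0.49485091 0.07783419 0.092     ]
[0.46595798 0.09254033 0.092     ]
[0.46606937 0.07709132 0.092     ]
[0.48089014 0.08487402 0.092     ]
[0.48030459 0.08310084 0.13920715]
```

```bash
python3 -m pendant '[[0,[0,-0.0015,0.025],[0,0,-0.5]],[0,[0,-0.0015,0.05],[0,0,-0.5]],[0,[0,-0.0015,0.07],[0,0,-0.5]],[0,[0,-0.0015,0.08],[0,0,-0.5]],[0,[0,-0.0015,0.082],[0,0,-0.5]],[0,[0,-0.0015,0.082],[0,0,-0.5]],[-0.4,[0,-0.0015,0.082],[0,0,-0.5]],[-1,[0,-0.0015,0.082],[0,0,-0.5]],[-1,[0,-0.0015,0.082],[0,0,-0.5]],[-1,[0,-0.0015,0.082],[0,0,-0.5]]]'
python3 -m pendant '[[-1,[0,0,0],[0,0,0]],[-1,[0,0,0],[0,0,0]],[-1,[0,0,0],[0,0,0]]]'; python3 chk.py
```

```text
clock: 16.58
tool_pos: [0.4802, 0.085, 0.0571]
orientation: [-180.0, -0.1, 1.0]
force: [-0.0, -0.1, 0.6]
opening: 0.0226
gripper_force: 0.0
clock: 16.83
tool_pos: [0.4799, 0.0848, 0.0568]
orientation: [-180.0, -0.0, 1.0]
force: [-1.1, 0.7, 7.0]
opening: 0.0156
gripper_force: 30.0
F [-1.1  0.7  7. ] Mz 0.311 yaw 1.04
```

```bash
python3 -m pendant '[[-1,[0,-0.002,0],[0,0,0]],[-1,[0,-0.006,0],[0,0,0]],[-1,[0,-0.011,0],[0,0,0]],[-1,[0,-0.017,0],[0,0,0]],[-1,[0,-0.023,0],[0,0,0]],[-1,[0,-0.029,0],[0,0,0]],[-1,[0,-0.034,0],[0,0,0]],[-1,[0,-0.038,0],[0,0,0]],[-1,[0,-0.04,0],[0,0,0]],[-1,[0,-0.04,0],[0,0,0]]]'; python3 chk.py
```

```text
clock: 17.67
tool_pos: [0.4788, 0.1248, 0.0568]
orientation: [180.0, 0.0, 1.0]
force: [-4.2, -0.1, 8.6]
opening: 0.0158
gripper_force: 30.0
F [-4.2 -0.1  8.6] Mz 0.291 yaw 1.04
```

```bash
python3 -m pendant '[[-1,[-0.0007,-0.002,-0.001],[0,0,0]],[-1,[-0.001,-0.007,-0.001],[0,0,0]],[-1,[-0.001,-0.013,-0.001],[0,0,0]],[-1,[-0.001,-0.02,-0.001],[0,0,0]],[-1,[-0.001,-0.027,-0.001],[0,0,0]],[-1,[-0.0015,-0.034,-0.001],[0,0,0]],[-1,[-0.0015,-0.041,-0.001],[0,0,0]],[-1,[-0.0015,-0.047,-0.001],[0,0,0]],[-1,[-0.0015,-0.051,-0.001],[0,0,0]],[-1,[-0.0015,-0.053,-0.001],[0,0,0]]]'; python3 chk.py
```

```text
clock: 18.5
tool_pos: [0.4773, 0.178, 0.0569]
orientation: [180.0, -0.0, 1.0]
force: [6.4, -3.2, -5.8]
opening: 0.0158
gripper_force: 30.0
F [ 6.4 -3.2 -5.8] Mz 0.277 yaw 1.04
```

```bash
cat > chy.py <<'E'
from plant import sensors as s; import sys
o=s.get_obs(); print('F',o['force'].round(1),'pos',o['tool_pos'].round(4)); sys.exit(int(o['force'][1]<-6.0))
E
python3 -m pendant '[[-1,[0.0005,-0.001,0.0005],[0,0,0]],[-1,[0.0005,-0.002,0.0005],[0,0,0]],[-1,[0.0005,-0.003,0.0005],[0,0,0]]]' >/dev/null && python3 chy.py && python3 -m pendant '[[-1,[0,-0.001,0],[0,0,0]],[-1,[0,-0.002,0],[0,0,0]],[-1,[0,-0.003,0],[0,0,0]]]' >/dev/null && python3 chy.py && python3 -m pendant '[[-1,[0,-0.001,0],[0,0,0]],[-1,[0,-0.002,0],[0,0,0]],[-1,[0,-0.003,0],[0,0,0]]]' >/dev/null && python3 chy.py && python3 -m pendant '[[-1,[0,-0.001,0],[0,0,0]],[-1,[0,-0.002,0],[0,0,0]],[-1,[0,-0.003,0],[0,0,0]]]' >/dev/null && python3 chy.py && python3 -m pendant '[[-1,[0,-0.001,0],[0,0,0]],[-1,[0,-0.002,0],[0,0,0]],[-1,[0,-0.003,0],[0,0,0]]]' >/dev/null && python3 chy.py
```

```text
F [ 4.  -3.6 -0. ] pos [0.4772 0.1805 0.0568]
F [ 3.  -3.4 -0.2] pos [0.4771 0.1837 0.0568]
F [ 3.4 -3.  -0.8] pos [0.477  0.1868 0.0568]
F [ 3.8 -2.5  0.2] pos [0.4769 0.1899 0.0568]
F [ 3.4 -2.8  0.5] pos [0.4769 0.1928 0.0568]
```

```bash
python3 -m pendant '[[-1,[0,-0.001,0],[0,0,0]],[-1,[0,-0.002,0],[0,0,0]],[-1,[0,-0.003,0],[0,0,0]]]' >/dev/null && python3 chy.py && python3 -m pendant '[[-1,[0,-0.001,0],[0,0,0]],[-1,[0,-0.002,0],[0,0,0]],[-1,[0,-0.003,0],[0,0,0]]]' >/dev/null && python3 chy.py && python3 -m pendant '[[-1,[0,-0.001,0],[0,0,0]],[-1,[0,-0.002,0],[0,0,0]],[-1,[0,-0.003,0],[0,0,0]]]' >/dev/null && python3 chy.py && python3 -m pendant '[[-1,[0,-0.001,0],[0,0,0]],[-1,[0,-0.002,0],[0,0,0]],[-1,[0,-0.003,0],[0,0,0]]]' >/dev/null && python3 chy.py && python3 -m pendant '[[-1,[0,-0.001,0],[0,0,0]],[-1,[0,-0.002,0],[0,0,0]],[-1,[0,-0.003,0],[0,0,0]]]' >/dev/null && python3 chy.py
```

```text
F [ 3.5 -3.   0.4] pos [0.4768 0.1958 0.0568]
F [ 3.7 -2.3  1.2] pos [0.4767 0.1988 0.0568]
F [ 3.8 -2.9  0.8] pos [0.4766 0.2017 0.0568]
F [ 3.  -2.9  2.1] pos [0.4765 0.2047 0.0568]
F [  9.4 -17.2   4.4] pos [0.4764 0.2058 0.0567]
```

```bash
python3 -m pendant '[[-1,[0,0.0003,0],[0,0,0]],[-1,[0,0.0003,0],[0,0,0]],[-1,[0,0.0003,0],[0,0,0]]]'
```

```text
clock: 21.25
tool_pos: [0.4765, 0.2058, 0.0568]
orientation: [179.9, 0.0, 1.0]
force: [5.8, -11.8, 4.1]
opening: 0.0157
gripper_force: 30.0
```

```bash
python3 -m pendant '[[-1,[0,-0.0002,0],[0,0,0]],[-1,[0,-0.0002,0],[0,0,0]],[-1,[0,-0.0002,0],[0,0,0]],[-1,[0,-0.0002,0],[0,0,0]],[-1,[0,-0.0002,0],[0,0,0]],[-1,[0,-0.0002,0],[0,0,0]]]'
```

```text
clock: 21.75
tool_pos: [0.4764, 0.2058, 0.0568]
orientation: [179.9, 0.0, 1.0]
force: [6.7, -11.2, 3.2]
opening: 0.0156
gripper_force: 30.0
```

```bash
python3 -m pendant '[[-1,[0,-0.0003,0],[0,0,0]],[-1,[0,-0.0003,0],[0,0,0]],[-1,[0,-0.0003,0],[0,0,0]],[-1,[0,-0.0003,0],[0,0,0]],[-1,[0,-0.0003,0],[0,0,0]],[-1,[0,-0.0003,0],[0,0,0]]]'
python3 -m pendant '[[-0.6,[0,0,0],[0,0,0]],[-0.3,[0,0,0],[0,0,0]],[0,[0,0,0],[0,0,0]],[0,[0,0.001,0],[0,0,0]],[0,[0,0.001,0],[0,0,0]],[0,[0,0.001,-0.02],[0,0,0]],[0,[0,0.001,-0.05],[0,0,0]],[0,[0,0.001,-0.09],[0,0,0]],[0,[0,0.001,-0.13],[0,0,0]],[0,[0,0.001,-0.17],[0,0,0]]]'
python3 -m pendant '[[0,[0,0,0],[0,0,0]],[0,[0,0,0],[0,0,0]],[0,[0,0,0],[0,0,0]]]'
python3 - <<'E'
from h import *
im=viewer.snapshot('wrist'); cv2.imwrite('pics/w4.png',im[:320,:,::-1])
E
```

```text
clock: 22.25
tool_pos: [0.4764, 0.2058, 0.0568]
orientation: [179.8, 0.1, 1.0]
force: [7.8, -13.6, 3.7]
opening: 0.0157
gripper_force: 30.0
clock: 23.08
tool_pos: [0.4758, 0.2068, 0.2285]
orientation: [180.0, 0.0, 1.0]
force: [1.0, 1.4, -1.1]
opening: 0.0439
gripper_force: 0.0
clock: 23.33
tool_pos: [0.476, 0.207, 0.2265]
orientation: [-180.0, 0.0, 1.0]
force: [-0.4, 0.8, -0.9]
opening: 0.0438
gripper_force: 0.0
```

View pics/w4.png

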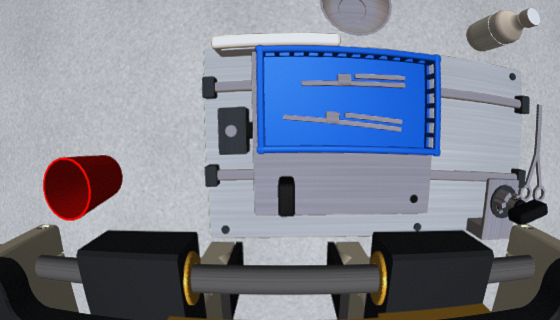

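The carriage is home against the stop at (249,130), with the bumper in contact. The knob is still parked at (525,212), the instruments are in the tray, and the gripper is clear.

```bash
python3 -c "
from plant import workorder; print(workorder.close_job())"
```

```text
the job is handed in; nothing more can be done
None
```

The plunger is parked in its rest notch and the carriage has been pressed home on the stop at about 10 N and released; the job was handed in at about 23 s with the arm clear, but no verdict came back.

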